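# Tip a painted plaque out of its stencilling nest and hang it up

## Task

The teal plaque lies flush in its stencilling nest with no room for fingers: press down on the end beside the thumb notch so that the end with the hole tips up and stays standing, then take the plaque out and hang it by its hole on the free peg of the peg rail, either face out. Leave the ochre plaque hanging where it is and do not disturb the paint bottle, the varnish jar or the brush pot.

Things in the scene. Friction and masses are not known exactly. Their poses are not given: they have to be found in the camera images.
- nest: Fixed wooden stencilling nest, a block 160 x 96 mm, 60 mm high. Origin on its underside, below the pivot edge, midway across; x along it towards the end with the thumb notch, y across, z up. Its pocket (x -61.5 to 51.5, y -33.5 to 33.5 mm) holds the plaque flush with the rim, 1.5 mm of play all round. The notch in the end wall (y -18 to 18, x over 51.5) is 24 mm deep and open outwards.
- nest_pivot (a point): Middle of the pivot edge, a straight edge across the pocket 10 mm below the rim; axes as the nest's. On its -x side the pocket has a floor at this height; on its +x side it drops into a scoop, floor 45 mm lower. The plaque's balance point starts about 4 mm to the -x side.
- nest_scoop (a point): Point at rim height over the middle of the scoop, 26 mm from the pivot edge; axes as the nest's. Pressing the plaque down here or nearer the notch (a few N) swings it about the pivot edge. Tipped over 40 degrees it slides down into the scoop and stays, leaning on the pivot edge 44 to 62 degrees from level, hole end some 45 to 55 mm past that edge; tipped less, it falls back flat.
- plaque_mid (a point): Centre of the teal plaque (loose wood, 110 x 64 x 10 mm, 45 to 80 g, cream flower and bands on both faces). x along its length, from the end with the hole (x = -55 mm) to the plain end (x = +55 mm), y across, z out of the face that is on top at the start. At the start its x is the nest's x, so the plain end lies over the scoop.
- plaque_hole (a point): Centre of the plaque's hanging hole, 19 mm in diameter, through the thickness, 26 mm from the hole end's edge (16.5 mm of wood between edge and hole), half-way through the thickness. Axes as plaque_mid.
- plaque_foot (a point): Middle of the plaque's plain end face (the end to be pressed down), 84 mm from the hole's centre. Axes as plaque_mid.
- rack: Fixed wooden peg-rail stand. Origin under its foot board (x -70 to 60, y -100 to 100, 15 mm thick); x to the back, y along the rail, z up. Rail: front face at x = 20, z 121 to 163 mm, y -100 to 100, 18 mm thick, on posts at y = -88 and 88. Two pegs stick out of the front face to -x: y = -50 free, y = 50 with the ochre plaque. Nothing stands in front of or above them.
- peg_free (a point): Point on the axis of the free peg, half-way: 40 mm from the rail's face, 40 mm from the tip, 158 mm above the table. Axes as the rack's. The peg is 80 mm long, 9 mm thick, with a 13 mm ball at its tip; it points to -x, rising 5 degrees (the tip is 3.5 mm higher than this point).
- hung_hole (a point): Centre of the hole of the finished ochre plaque (same size as the teal one, loose) that hangs on the other peg, its long side upright, its hole end up. To be left hanging.
- paint: Loose white paint bottle with teal label and black cap, 42 mm in diameter, 125 mm high; origin at the middle of its underside. Bystander.
- varnish: Loose amber glass varnish jar with white lid, 68 mm in diameter, 75 mm high; origin at the middle of its underside. Bystander.
- brushes: Loose blue pot, 80 mm in diameter, 95 mm high, with brushes standing to 190 mm; origin at the middle of its underside. Bystander.
Mind the look-alikes: they are no part of the job. What is meant by the part that bears plaque_mid is not black, and is the smaller of those in its own colour.

How it is judged:
By the outcome, as a careful person would: the job done as asked, in the order asked, and still so for the second after the job is handed in, with the robot touching nothing.
It also fails if it takes over 64 s, if anything falls off the work surface, if the arm or the gripper's body presses on something with over 40 N, if the wrist force passes 120 N, or if a joint passes its speed limit or range.

## Robot

A 6-joint arm with a two-finger parallel gripper is mounted at the origin on the work surface. World frame = base frame: x ahead of the robot, y to its left, z up, the work surface at z = 0. Lengths are in m, angles in rad, forces in N, time in s.
With the tool pointing down it reaches from about 0.4 to 0.825 m from the base axis. Payload 7 kg.
Tool frame: the origin (TCP) lies between the finger pads; the fingertips stand 11 mm ahead of it and the grasp point (between the pads) lies 8 mm behind it (arm.tips_ahead is the distance from the TCP to the fingertips, in m); z points along the fingers, x is the direction in which the jaws open and shut, and the axes are right-handed (so a half turn about z gives the same grasp; the last joint's range is limited). The gripper opens to 88 mm and grips with 3 to 60 N. Pads are 19 mm wide; open, the fingers measure 130 mm over their backs; the gripper's body (78 mm by 193 mm) begins 47 mm behind the grasp point.
Start: joints at [-0.852, 0.359, 0.012, 0, -1.224, -0.288], TCP at [0.282, -0.613, 0.238] pointing down, gripper open.
Joint ranges: [-3.07, 3.07], [-1.43, 2.12], [-1.02, 1.25], [-3.03, 1.67], [-3.05, -0], [-3.03, 3.03]. Speed limits (rad/s): [2.39, 2.39, 3.01, 3.14, 3.14, 3.14].

## Interface

Orientations are given as [roll, pitch, yaw] about the fixed x, y, z axes, in that order (R = Rz(yaw) Ry(pitch) Rx(roll)).
In Python, from station import arm, optics, finder gives the robot as it stands. The module is installed in compiled form; this text tells all that it offers.
- The arm moves only by the tool apply_moves, never from a script. Its argument "increments" is one flat list of numbers, 6 for each row, row after row: the shift along the world's x, y, z in m, then the turn, a rotation vector about the world's x, y, z in rad. In form: [tx, ty, tz, rx, ry, rz, tx, ty, tz, rx, ry, rz, ...]. A call has 1 to 20 rows; each row shifts and turns the pose as measured when the row begins; what a row does not reach is not made up. A row lasts 1/12 s, in which the tool goes at most 41.7 mm and 7.16 degrees, less where a joint would pass 70% of its speed; a pose out of reach is approached as far as the arm can. A call with a gripper value outside its range is refused whole. "hand" is the closure, from 0 (fully open) to 1 (shut), set as the call begins (left out, the last holds). The fingers move at their own pace and stop on an object; "force" is the grip in N (left out, the last holds). Time passes only in rows, so rows that do not move let the fingers close. It gives the time, the measured TCP pose, the force and the opening at its end, in the units of the state.
- arm.get_state(): the state, without advancing time (a new reading comes with each control period).
- optics.grab_frame(name): name is "scene" or "top"; returns the picture (400x640x3 uint8, red, green, blue); there is no depth.
- optics.camera_model(name): a dict with "fx", "fy", "cx", "cy" (pixels), "world_to_cam" (4x4, takes a point from world to camera coordinates). Camera axes: x right, y up, looking along -z (the intrinsics and any distortion apply to the point x, -y, -z); pixel columns grow to the right and rows downward; lengths in m; the calibration is good to about 2 mm. A picture is of the moment at which its call begins. camera_model takes no time and is no camera call.
- arm.job_done(): hands the job in, once; it reports no verdict.
Trained networks look in the newest picture that a camera, given by its name, has taken for a name from the list of things; names that differ only in an ending like _2 or _b are one class to them, and where a whole thing is asked for, a point or a joint stands for the part that bears it (a point fixed in the world has none). Each returns a list of dicts, best first, with "conf" (0 to 1); they miss things now and then, are a little off and sometimes report something else, mostly with a low value. They report only what shows in the picture. A call takes as long as a camera call. They do not tell look-alikes from the thing itself.
- finder.find_in(camera, name): "box" ([left, top, right, bottom] in pixels, round what is visible of it).
- finder.landmark_of(camera, name): "point" ([column, row] in pixels: a listed point, or the origin of a listed thing).
The state is a dict: "t": time; "q": joint angles; "qd": joint speeds; "joint_efforts": joint torques, N m; "eef_pos": TCP position; "ee_rot": TCP orientation; "force": force on the tool from outside, world axes, zero at the start; "moment": the same for the moment, N m; "width": finger opening in m.
Only numpy, scipy, OpenCV 4.12 (cv2) and the standard library are available. Lean on these libraries where they do the work, as an engineer would, in place of code of your own. Each camera call takes 0.05 s, during which the arm holds its last target. There are 200 camera calls.

## Working session

There is one attempt and no reset: what is moved stays moved. The work goes in short steps, Python scripts to look and compute and a tool call to move; the robot and the scene stay as the last step left them, time stands still between calls to the robot, and variables do not carry over. Pictures are saved under pics/ and viewed, about 8 in all and at most 12, crops included, and the job is handed in when it is done.

Besides the shell and the picture viewer there is one more tool, called as name(argument=value, ...) on one line, values as JSON. apply_moves: Moves the arm, as the interface text tells. Its arguments: {"type":"object","properties":{"increments":{"type":"array"},"hand":{"type":"number"},"force":{"type":"number"}},"required":["increments"]}

```bash
mkdir -p pics
cat > h.py <<'E'
import numpy as np, cv2
from station import arm, optics, finder
def snap(c,fn=None,crop=None,s=1):
    im=optics.grab_frame(c)[:,:,::-1].copy()
    if fn:
        o=im if crop is None else im[crop[1]:crop[3],crop[0]:crop[2]]
        cv2.imwrite('pics/'+fn,cv2.resize(o,None,fx=s,fy=s,interpolation=cv2.INTER_CUBIC))
    return im
def ray(c,p):
    m=optics.camera_model(c);T=np.linalg.inv(np.array(m['world_to_cam']))
    d=np.array([(p[0]-m['cx'])/m['fx'],-(p[1]-m['cy'])/m['fy'],-1])
    return T[:3,3],T[:3,:3]@d
def atz(c,p,z):
    o,d=ray(c,p);return o+d*(z-o[2])/d[2]
def proj(c,P):
    m=optics.camera_model(c);q=np.array(m['world_to_cam'])@np.append(P,1)
    return [m['cx']+m['fx']*q[0]/-q[2],m['cy']+m['fy']*-q[1]/-q[2]]
def tri(p1,p2):
    o1,d1=ray('scene',p1);o2,d2=ray('top',p2);d1/=np.linalg.norm(d1);d2/=np.linalg.norm(d2)
    A=np.stack([d1,-d2],1);s=np.linalg.lstsq(A,o2-o1,rcond=None)[0]
    a,b=o1+s[0]*d1,o2+s[1]*d2
    return (a+b)/2,np.linalg.norm(a-b)
E
python3 - <<'E'
from h import *
a=snap('scene','s0.png');b=snap('top','t0.png')
np.set_printoptions(precision=3,suppress=True)
print({k:v for k,v in optics.camera_model('top').items() if k!='world_to_cam'},optics.camera_model('scene').keys())
for c in('scene','top'):
  for n in('nest','nest_pivot','nest_scoop','plaque_mid','plaque_hole','plaque_foot','rack','peg_free','hung_hole','paint','varnish','brushes'):
    print(c,n,[(np.round(r['point']),round(r['conf'],2)) for r in finder.landmark_of(c,n)[:3]])
print(arm.get_state())
E
```

```text
{'fx': 375.8920918491342, 'fy': 375.8920918491342, 'cx': 323.73680101502197, 'cy': 200.15126514439663} dict_keys(['fx', 'fy', 'cx', 'cy', 'world_to_cam'])
scene nest [(array([368., 224.]), 0.94)]
scene nest_pivot []
scene nest_scoop [(array([365., 216.]), 0.84)]
scene plaque_mid [(array([459., 227.]), 0.97), (array([370., 205.]), 0.94), (array([368., 167.]), 0.83)]
scene plaque_hole [(array([377., 196.]), 0.82), (array([364., 157.]), 0.75), (array([448., 217.]), 0.71)]
scene plaque_foot [(array([480., 254.]), 0.84)]
scene rack [(array([206., 203.]), 0.72), (array([376., 199.]), 0.2)]
scene peg_free [(array([166., 152.]), 0.58)]
scene hung_hole [(array([218., 150.]), 0.92)]
scene paint []
scene varnish [(array([369., 306.]), 0.61)]
scene brushes [(array([189., 292.]), 0.89)]
top nest []
top nest_pivot [(array([277., 202.]), 0.89), (array([282., 194.]), 0.64), (array([274., 210.]), 0.47)]
top nest_scoop [(array([280., 192.]), 0.71)]
top plaque_mid [(array([207., 202.]), 0.83), (array([276., 201.]), 0.77), (array([278., 268.]), 0.56)]
top plaque_hole [(array([272., 210.]), 0.87), (array([209., 215.]), 0.8), (array([280., 275.]), 0.73)]
top plaque_foot [(array([192., 173.]), 0.88), (array([270., 247.]), 0.86), (array([284., 180.]), 0.76)]
top rack [(array([407., 215.]), 0.65), (array([414., 211.]), 0.58)]
top peg_free [(array([452., 212.]), 0.77)]
top hung_hole [(array([410., 216.]), 0.51)]
top paint []
top varnish [(array([277., 123.]), 0.62)]
top brushes [(array([398., 131.]), 0.61)]
{'t': 1.3, 'q': array([-0.852,  0.359,  0.012, -0.   , -1.224, -0.288]), 'qd': array([-0.   , -0.001, -0.   , -0.001, -0.001,  0.   ]), 'joint_efforts': array([  0.001, -58.239,  29.33 ,   7.003,   0.012,  -0.   ]), 'eef_pos': array([ 0.282, -0.613,  0.238]), 'ee_rot': array([ 3.142, -0.   ,  2.002]), 'force': array([-0.255,  1.185,  0.071]), 'moment': array([-0.008, -0.04 , -0.015]), 'width': 0.08746356408522953}
```

View pics/s0.png

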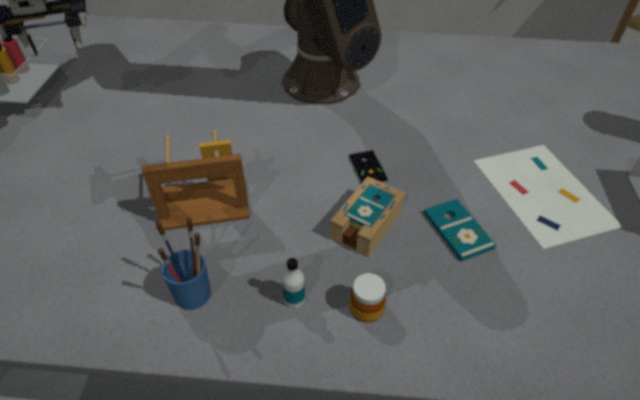

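View pics/t0.png

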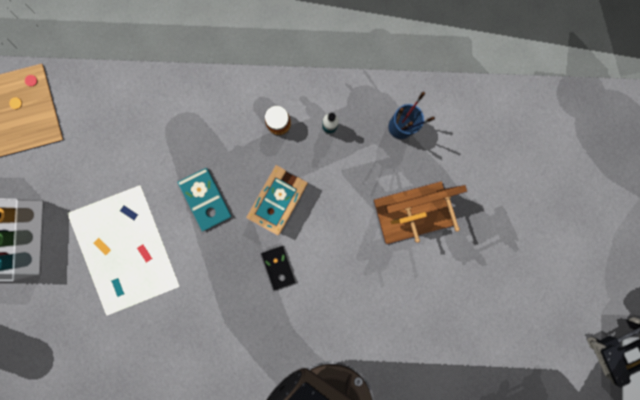

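The scene picture shows three plaque-like things: a teal one on the table (scene 459,227; top 205,200), a teal one in the nest (scene 370,205; top 277,200), and a black one (scene 368,167; top 278,268). The one in the nest fits: it is teal, and the smaller of the two teal ones. I'll confirm this in an enlarged crop and measure it.

Run:
```python
from h import *
np.set_printoptions(precision=4,suppress=True)
t=snap('top');s=snap('scene')
A=cv2.resize(t[160:245,235:335],None,fx=6,fy=6,interpolation=cv2.INTER_CUBIC);cv2.imwrite('pics/c1.png',A)
B=cv2.resize(s[120:235,130:260],None,fx=4,fy=4,interpolation=cv2.INTER_CUBIC)
C=cv2.resize(t[170:250,365:475],None,fx=5,fy=5,interpolation=cv2.INTER_CUBIC)
o=np.zeros((560,800,3),np.uint8);o[:A.shape[0]//1,:0]=0
cv2.imwrite('pics/rackC.png',C)
print('cams',[np.linalg.inv(optics.camera_model(c)['world_to_cam'])[:3,3] for c in('scene','top')])
f={}
for c in('scene','top'):
  for n in('nest_pivot','nest_scoop','plaque_mid','plaque_hole','plaque_foot','peg_free','hung_hole','rack','paint'):
    f[c,n]=[(r['point'],round(r['conf'],2)) for r in finder.landmark_of(c,n)[:4]]
Z=dict(nest_pivot=.05,nest_scoop=.06,plaque_mid=.055,plaque_hole=.055,plaque_foot=.055,peg_free=.158,hung_hole=.155,rack=0,paint=0)
for (c,n),v in f.items():
  for p,cf in v: print(c,n,np.round(p,1),cf,atz(c,p,Z[n]))
hsv=cv2.cvtColor(t,cv2.COLOR_BGR2HSV)
m=cv2.inRange(hsv,(78,90,40),(100,255,255));m=cv2.morphologyEx(m,cv2.MORPH_CLOSE,np.ones((7,7)))
for k in cv2.findContours(m,0,1)[0]:
  if cv2.contourArea(k)>100:
    r=cv2.boxPoints(cv2.minAreaRect(k));w=[atz('top',p,.06)[:2] for p in r];print(r.tolist());print(np.array(w),np.mean(w,0),[np.linalg.norm(w[i]-w[i-1]) for i in range(2)])
```

```text
cams [array([1.3035, 0.119 , 0.841 ]), array([0.5336, 0.0662, 1.0572])]
scene nest_pivot [369.1 206. ] 0.56 [0.5569 0.1578 0.05  ]
scene nest_scoop [360.2 214.8] 0.96 [0.5939 0.1391 0.06  ]
scene plaque_mid [369.5 208.5] 0.95 [0.569  0.1586 0.055 ]
scene plaque_mid [460.5 228. ] 0.95 [0.6062 0.3507 0.055 ]
scene plaque_mid [366.4 168.6] 0.9 [0.4414 0.148  0.055 ]
scene plaque_hole [365.6 161.4] 0.9 [0.4162 0.1453 0.055 ]
scene plaque_hole [447.7 214. ] 0.81 [0.5687 0.3272 0.055 ]
scene plaque_hole [378.7 196.5] 0.78 [0.5305 0.1781 0.055 ]
scene plaque_foot [375. 180.] 0.95 [0.4782 0.1689 0.055 ]
scene plaque_foot [480.1 250.9] 0.88 [0.6639 0.3841 0.055 ]
scene plaque_foot [359.1 223. ] 0.82 [0.613  0.1378 0.055 ]
scene peg_free [360.4 221.8] 0.74 [0.7003 0.1376 0.158 ]
scene peg_free [291.8 299.3] 0.72 [0.8765 0.0343 0.158 ]
scene peg_free [168.6 151.2] 0.67 [ 0.5417 -0.2731  0.158 ]
scene hung_hole [218.2 149.9] 0.93 [ 0.5237 -0.1717  0.155 ]
scene rack [205.  204.5] 0.93 [ 0.5424 -0.2214  0.    ]
scene paint [288.9 300.7] 0.66 [0.7815 0.0094 0.    ]
scene paint [363.6 211.8] 0.28 [
[... 1126 characters left out ...]
0.8581]] [0.389  0.8452] [np.float64(0.03575203564316221), np.float64(0.027446364503285477)]
[[252.26153564453125, 211.29229736328125], [270.90771484375, 178.66152954101562], [294.3846435546875, 192.076904296875], [275.73846435546875, 224.70767211914062]]
[[0.5328 0.2197]
 [0.6202 0.173 ]
 [0.5862 0.1101]
 [0.4988 0.1571]] [0.5595 0.165 ] [np.float64(0.07119937830494975), np.float64(0.0990761858847114)]
[[178.0, 183.0], [207.20001220703125, 168.39999389648438], [231.4000244140625, 216.79998779296875], [202.20001220703125, 231.39999389648438]]
[[0.6027 0.4154]
 [0.6431 0.3408]
 [0.5172 0.2738]
 [0.4773 0.3485]] [0.5601 0.3446] [np.float64(0.14213988656222823), np.float64(0.08482738828877351)]
```

View pics/c1.png

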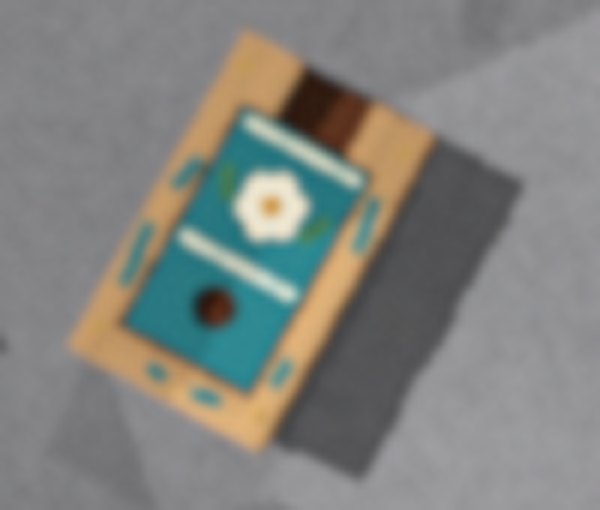

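View pics/rackC.png

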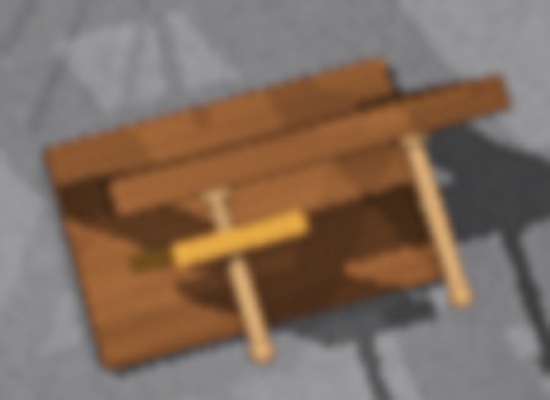

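The crop confirms it: the teal plaque with flower sits in the nest with its hole at the lower left and the notch at the upper end. In the rack crop, the free peg runs from (413,140) to its ball at (461,300), and ochre hangs on the left peg. Next I'll fit the poses.

Run:
```python
from h import *
np.set_printoptions(precision=4,suppress=True)
w=lambda u,off,s,z: atz('top',[off[0]+(u[0]+.5)/s-.5,off[1]+(u[1]+.5)/s-.5],z)
o=(235,160)
def rep(n,c):
  c=np.array(c);m=c.mean(0);d=(c[0]+c[1]-c[2]-c[3])[:2];print(n,m,'yaw',np.degrees(np.arctan2(d[1],d[0])),'L',np.linalg.norm(d)/2,'W',np.linalg.norm((c[0]+c[3]-c[1]-c[2]))/2)
rep('plaque',[w(u,o,6,.06) for u in [(243,107),(368,180),(250,393),(122,323)]])
rep('nest',[w(u,o,6,.06) for u in [(248,30),(435,135),(262,452),(70,345)]])
print('hole',w((214,308),o,6,.06))
o=(365,170)
for n,a,b in(('free',(413,140),(461,300)),('och',(217,195),(262,352))):
  A=w(a,o,5,.1545);B=w(b,o,5,.1615);d=A-B;print(n,A,B,'mid',(A+B)/2,'yaw',np.degrees(np.arctan2(d[1],d[0])),np.linalg.norm(d))
A=w((110,215-20),o,5,.163);B=w((505,80),o,5,.163)
print('rail yaw',np.degrees(np.arctan2(*(A-B)[[1,0]]))-90, np.linalg.norm(A-B))
print('tri peg',tri([168.6,151.2],[450.6,213.2]),tri([166,152],[452,212]),'mid',tri([369.5,208.5],[275.8,200.6]),'rack',tri([205,204.5],[414.7,212]))
```

```text
plaque [0.5605 0.1592 0.06  ] yaw -27.56484417115173 L 0.1079875169090085 W 0.06393138376685346
nest [0.5652 0.1557 0.06  ] yaw -27.491633534380195 L 0.15905623283263276 W 0.09555376378596325
hole [0.5349 0.1725 0.06  ]
free [ 0.5766 -0.2652  0.1545] [ 0.4996 -0.287   0.1615] mid [ 0.5381 -0.2761  0.158 ] yaw 15.752578935380452 0.08026036772445976
och [ 0.5477 -0.1695  0.1545] [ 0.4728 -0.1905  0.1615] mid [ 0.5102 -0.18    0.158 ] yaw 15.688804895668333 0.0781253902859204
rail yaw 17.381490040980665 0.20035621997410166
tri peg (array([ 0.5389, -0.2741,  0.1554]), np.float64(0.0008172916713997177)) (array([ 0.542 , -0.2782,  0.1553]), np.float64(0.0019669350271028967)) mid (array([0.5628, 0.1593, 0.0484]), np.float64(0.0007156853215603266)) rack (array([ 0.5404, -0.2259, -0.0017]), np.float64(0.007120286876191638))
```

apply_moves(increments=[0.0157, 0.0376, 0, 0, 0, -0.0456, 0.0157, 0.0376, 0, 0, 0, -0.0456, 0.0157, 0.0376, 0, 0, 0, -0.0456, 0.0157, 0.0376, 0, 0, 0, -0.0456, 0.0157, 0.0376, 0, 0, 0, -0.0456, 0.0157, 0.0376, 0, 0, 0, -0.0456, 0.0157, 0.0376, 0, 0, 0, -0.0456, 0.0157, 0.0376, 0, 0, 0, -0.0456, 0.0157, 0.0376, 0, 0, 0, -0.0456, 0.0157, 0.0376, 0, 0, 0, -0.0456, 0.0157, 0.0376, 0, 0, 0, -0.0456, 0.0157, 0.0376, 0, 0, 0, -0.0456, 0.0157, 0.0376, 0, 0, 0, -0.0456, 0.0157, 0.0376, 0, 0, 0, -0.0456, 0.0157, 0.0376, 0, 0, 0, -0.0456, 0.0157, 0.0376, 0, 0, 0, -0.0456, 0.0157, 0.0376, 0, 0, 0, -0.0456, 0.0157, 0.0376, 0, 0, 0, -0.0456, 0.0157, 0.0376, 0, 0, 0, -0.0456, 0.0157, 0.0376, 0, 0, 0, -0.0456], hand=1)

```text
t: 3.97
eef_pos: [0.5931, 0.1544, 0.2406]
ee_rot: [3.132, -0.006, 1.037]
force: [1.5, -0.7, -0.9]
width: 0.0004
```

apply_moves(increments=[0.002, -0.007, -0.03, 0, 0, 0.025, 0.002, -0.007, -0.04, 0, 0, 0.025, 0, 0, -0.04, 0, 0, 0, 0, 0, -0.03, 0, 0, 0, 0, 0, -0.01, 0, 0, 0, 0, 0, 0, 0, 0, 0])

```text
t: 4.47
eef_pos: [0.6015, 0.1509, 0.0863]
ee_rot: [3.127, -0.013, 1.096]
force: [-0.6, -0.5, 0.4]
width: 0.0005
```

apply_moves(increments=[-0.0045, -0.011, 0, -0.005, 0.018, -0.005, 0, 0, 0, 0, 0, 0])

```text
t: 4.63
eef_pos: [0.5963, 0.1392, 0.086]
ee_rot: [-3.141, 0.003, 1.092]
force: [0.2, 1.2, -0.9]
width: 0.0004
```

apply_moves(increments=[0, 0, -0.01, 0, 0, 0, 0, 0, -0.008, 0, 0, 0, 0, 0, -0.006, 0, 0, 0, 0, 0, -0.006, 0, 0, 0, 0, 0, 0, 0, 0, 0])

```text
t: 5.05
eef_pos: [0.5992, 0.1398, 0.058]
ee_rot: [3.138, -0.004, 1.091]
force: [0.5, -0.4, 0.3]
width: 0.0001
```

apply_moves(increments=[-0.001, 0, -0.006, 0, 0, 0, -0.001, 0, -0.005, 0, 0, 0, 0, 0, 0, 0, 0, 0])

```text
t: 5.3
eef_pos: [0.5982, 0.1402, 0.047]
ee_rot: [3.136, -0.006, 1.092]
force: [-0.0, -1.5, 5.0]
width: 0.0005
```

Run:
```python
from h import *
snap('scene','p1.png',(300,130,430,260),4)
print(arm.get_state()['force'])
```

```text
[ 0.6817267  -0.92545732  2.01849101]
```

View pics/p1.png

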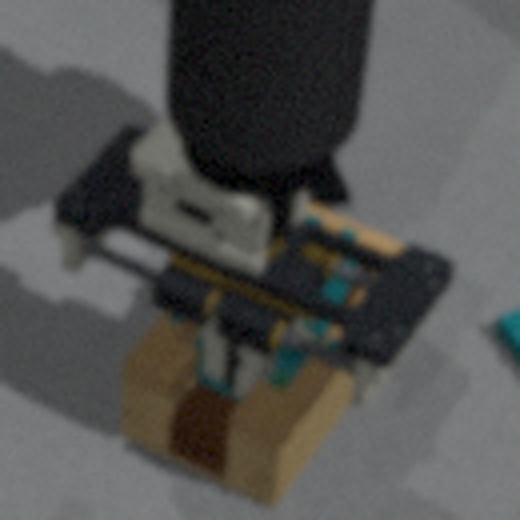

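The picture shows the closed fingers in the pocket beside the notch (about 230,370) with a contact force of 2–5 N. I'll press a little deeper, then retract.

apply_moves(increments=[0, 0, -0.003, 0, 0, 0, 0, 0, 0, 0, 0, 0])

```text
t: 5.52
eef_pos: [0.5998, 0.1403, 0.0458]
ee_rot: [3.133, -0.007, 1.093]
force: [-0.3, -2.0, 1.6]
width: 0.0001
```

apply_moves(increments=[-0.002, 0.001, -0.004, 0, 0.01, 0, 0, 0, 0, 0, 0, 0])

```text
t: 5.68
eef_pos: [0.6008, 0.1407, 0.0453]
ee_rot: [3.137, -0.005, 1.095]
force: [0.5, -0.9, 0.6]
width: 0.0004
```

apply_moves(increments=[0, 0, -0.004, 0, 0, 0, 0, 0, 0.012, 0, 0, 0, 0, 0, 0.025, 0, 0, 0, 0, 0, 0.04, 0, 0, 0, 0, 0, 0.04, 0, 0, 0, 0.0, -0.03, 0.03, 0, 0, 0, 0.0, -0.04, 0, 0, 0, 0, 0.0, -0.04, 0, 0, 0, 0])

```text
t: 6.35
eef_pos: [0.6001, 0.0341, 0.1924]
ee_rot: [3.137, -0.003, 1.103]
force: [-0.2, -0.6, -1.1]
width: 0.0004
```

Run:
```python
from h import *
t=snap('top');s=snap('scene')
A=cv2.resize(t[150:250,225:345],None,fx=4,fy=4,interpolation=cv2.INTER_CUBIC)
B=cv2.resize(s[150:270,310:420],None,fx=400/120,fy=400/120,interpolation=cv2.INTER_CUBIC)[:400]
cv2.imwrite('pics/p2.png',np.hstack([A[:400,:420],B[:400,:370]]))
for c in('scene','top'):
  for n in('plaque_mid','plaque_hole','plaque_foot'):
    print(c,n,[(np.round(r['point'],1),round(r['conf'],2)) for r in finder.landmark_of(c,n)[:4]])
print(arm.get_state()['eef_pos'])
```

```text
scene plaque_mid [(array([366.1, 214.5]), 0.77), (array([459.9, 228.4]), 0.62)]
scene plaque_hole [(array([367.6, 159.1]), 0.89), (array([372.4, 198.3]), 0.56), (array([449.1, 215.5]), 0.56)]
scene plaque_foot [(array([375.1, 182.7]), 0.9), (array([479.3, 252.9]), 0.82), (array([359.8, 235.1]), 0.77), (array([185.8, 293.9]), 0.56)]
top plaque_mid [(array([277.2, 266. ]), 0.62)]
top plaque_hole [(array([280.2, 277.2]), 0.57)]
top plaque_foot [(array([273.2, 245.3]), 0.91), (array([188.3, 172.8]), 0.48)]
[0.59966816 0.03486016 0.19029917]
```

View pics/p2.png

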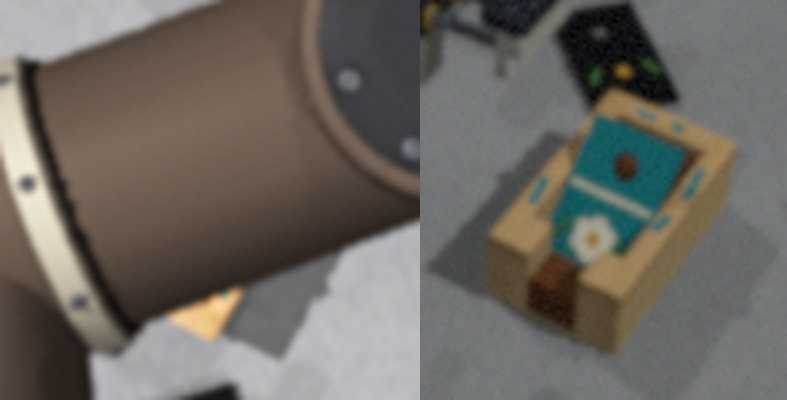

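The picture shows the plaque standing in the nest, leaning on the pivot edge: hole at (626,165), upper corners at (597,115) and (690,150), foot down in the scoop. I'll fit the tilt from those points.

```bash
cat > fit.py <<'E'
from h import *
from scipy.optimize import least_squares
yaw=np.radians(-27.5);U=np.array([np.cos(yaw),np.sin(yaw),0]);V=np.array([-np.sin(yaw),np.cos(yaw),0]);Zv=np.array([0,0,1.])
PIV=np.array([.565,.157,.05])
def geom(th,d,y,yw):
    a=np.cos(th)*U-np.sin(th)*Zv; n=np.sin(th)*U+np.cos(th)*Zv # a: towards foot, n: top face normal
    c,s=np.cos(yw),np.sin(yw); a2=c*a+s*V; b2=-s*a+c*V
    C=PIV+a*d+n*.005+V*y
    return C,a2,b2,n
px=np.array([[371.8,199.5],[363.1,184.5],[391,195]])
def pts(p):
    C,a,b,n=geom(*p)
    return [C-a*.029+n*.005, C-a*.055-b*.032+n*.005, C-a*.055+b*.032+n*.005]
def res(p):
    foot=geom(*p); F=foot[0]+foot[1]*.055-foot[3]*.005
    return np.r_[(np.array([proj('scene',q) for q in pts(p)])-px).ravel(),(F[2]-.005)*500,p[2]*300,p[3]*10]
if __name__=='__main__':
    np.set_printoptions(precision=4,suppress=True)
    r=least_squares(res,[.9,.005,0,0]);p=r.x;C,a,b,n=geom(*p)
    print('th',np.degrees(p[0]),'d',p[1],'y',p[2],'yw',p[3],'res',r.fun)
    print('C',C,'a',a,'n',n,'hole',C-.029*a,'holeend',C-.055*a,'foot',C+.055*a)
E
python3 fit.py
```

```text
th 44.288947261075855 d 0.008876119378049562 y 0.0025175451961619902 yw 0.011133821384030624 res [ 0.1041  0.8202  0.5303 -0.7734 -1.1347 -0.1169  0.1996  0.7553  0.1113]
C [0.5749 0.1547 0.0474] a [ 0.64   -0.3206 -0.6982] n [ 0.6194 -0.3224  0.7158] hole [0.5563 0.164  0.0676] holeend [0.5397 0.1723 0.0858] foot [0.6101 0.1371 0.009 ]
```

apply_moves(increments=[-0.014, 0.0224, 0, -0.0526, -0.1011, 0, -0.014, 0.0224, 0, -0.0526, -0.1011, 0, -0.014, 0.0224, 0, -0.0526, -0.1011, 0, -0.014, 0.0224, 0, -0.0526, -0.1011, 0, -0.014, 0.0224, 0, -0.0526, -0.1011, 0, -0.014, 0.0224, 0, -0.0526, -0.1011, 0, -0.014, 0.0224, 0, -0.0526, -0.1011, 0, 0, 0, 0, 0, 0, 0], hand=0, force=30)

```text
t: 7.42
eef_pos: [0.5792, 0.109, 0.2794]
ee_rot: [2.652, 0.052, 1.277]
force: [0.1, -0.4, -0.3]
width: 0.0483
```

```bash
cat > goal.py <<'E'
from h import *
from scipy.spatial.transform import Rotation as Ro
np.set_printoptions(precision=4,suppress=True)
def go(P,zd,xd):
    s=arm.get_state();R=Ro.from_euler('xyz',s['ee_rot'])
    z=np.array(zd)/np.linalg.norm(zd);x=np.array(xd)-z*np.dot(z,xd);x/=np.linalg.norm(x)
    G=Ro.from_matrix(np.stack([x,np.cross(z,x),z],1))
    print('t',s['t'],'pos',s['eef_pos'],'q',s['q'],'w',s['width'],'F',s['force']);print('d',np.array(P)-s['eef_pos'],'rv',(G*R.inv()).as_rotvec())
E
python3 - <<'E'
from goal import *
a=np.array([.6346,-.3304,-.6982])
go([.5013,.1922,.1277],a,[.4617,.887,0])
E
```

```text
t 7.4167 pos [0.5792 0.109  0.2794] q [ 0.7399 -0.0126 -0.6829  0.6469 -0.7883 -3.0304] w 0.04832477159098082 F [ 0.127  -0.4009 -0.292 ]
d [-0.0779  0.0832 -0.1517] rv [-0.0685 -0.3053 -0.1765]
```

apply_moves(increments=[-0.0035, 0.004, -0.003, -0.0528, 0.0218, 0.1067, -0.0035, 0.004, -0.003, -0.0528, 0.0218, 0.1067, -0.0035, 0.004, -0.003, -0.0528, 0.0218, 0.1067, -0.0035, 0.004, -0.003, -0.0528, 0.0218, 0.1067, -0.0035, 0.004, -0.003, -0.0528, 0.0218, 0.1067, -0.0035, 0.004, -0.003, -0.0528, 0.0218, 0.1067, -0.0035, 0.004, -0.003, -0.0528, 0.0218, 0.1067, -0.0035, 0.004, -0.003, -0.0528, 0.0218, 0.1067, -0.0035, 0.004, -0.003, -0.0528, 0.0218, 0.1067, -0.0035, 0.004, -0.003, -0.0528, 0.0218, 0.1067, -0.0035, 0.004, -0.003, -0.0528, 0.0218, 0.1067, -0.0035, 0.004, -0.003, -0.0528, 0.0218, 0.1067, -0.0035, 0.004, -0.003, -0.0528, 0.0218, 0.1067, -0.0035, 0.004, -0.003, -0.0528, 0.0218, 0.1067, -0.0035, 0.004, -0.003, -0.0528, 0.0218, 0.1067, -0.0035, 0.004, -0.003, -0.0528, 0.0218, 0.1067, -0.0035, 0.004, -0.003, -0.0528, 0.0218, 0.1067, -0.0035, 0.004, -0.003, -0.0528, 0.0218, 0.1067])

```text
t: 8.92
eef_pos: [0.5079, 0.2017, 0.2174]
ee_rot: [-2.787, 0.326, -2.688]
force: [-0.7, 0.0, 1.0]
width: 0.0877
```

Run:
```python
from goal import *
a=np.array([.6346,-.3304,-.6982])
go([.5013,.1922,.1277],a,[-.4617,-.887,0])
```

```text
t 8.9167 pos [0.5079 0.2017 0.2174] q [ 0.9888  0.0214 -0.8024  0.6937 -0.7856 -1.1034] w 0.08774979648320834 F [-0.6518  0.0431  1.0097]
d [-0.0066 -0.0095 -0.0897] rv [-0.545  -0.0773  0.5487]
```

apply_moves(increments=[-0.001, -0.0014, 0, -0.0779, -0.011, 0.0784, -0.001, -0.0014, 0, -0.0779, -0.011, 0.0784, -0.001, -0.0014, 0, -0.0779, -0.011, 0.0784, -0.001, -0.0014, 0, -0.0779, -0.011, 0.0784, -0.001, -0.0014, 0, -0.0779, -0.011, 0.0784, -0.001, -0.0014, 0, -0.0779, -0.011, 0.0784, -0.001, -0.0014, 0, -0.0779, -0.011, 0.0784, 0, 0, 0, 0, 0, 0])

```text
t: 9.58
eef_pos: [0.5005, 0.2062, 0.2187]
ee_rot: [-2.338, -0.03, -2.011]
force: [0.4, 0.8, 0.6]
width: 0.0876
```

Run:
```python
from goal import *
a=np.array([.6346,-.3304,-.6982])
go([.5013,.1922,.1277],a,[-.4617,-.887,0])
```

```text
t 9.5833 pos [0.5005 0.2062 0.2187] q [ 1.0681  0.0648 -1.0153  1.1685 -0.8979 -0.8822] w 0.08757030026046154 F [0.4117 0.7828 0.5877]
d [ 0.0008 -0.014  -0.091 ] rv [ 0.0297 -0.0084 -0.0396]
```

apply_moves(increments=[0, -0.005, -0.03, 0.015, -0.004, -0.02, 0, -0.005, -0.03, 0.015, -0.004, -0.02, 0, -0.004, -0.03, 0, 0, 0, 0, 0, 0, 0, 0, 0])

```text
t: 9.92
eef_pos: [0.5159, 0.2217, 0.1469]
ee_rot: [-2.373, -0.018, -2.086]
force: [-0.2, -0.3, 0.5]
width: 0.0875
```

Run:
```python
from goal import *
a=np.array([.6346,-.3304,-.6982])
go([.5013,.1922,.1277],a,[-.4617,-.887,0])
```

```text
t 9.9167 pos [0.5159 0.2217 0.1469] q [ 0.9914  0.2153 -1.0154  1.2776 -0.8117 -1.0684] w 0.08753576667031149 F [-0.2064 -0.2625  0.5248]
d [-0.0146 -0.0295 -0.0192] rv [ 0.0015 -0.0339  0.0356]
```

apply_moves(increments=[0.01, -0.018, 0, 0, -0.015, 0.015, 0.01, -0.018, 0, 0, -0.015, 0.015, 0.01, -0.017, -0.01, 0, 0, 0, 0, 0, -0.01, 0, 0, 0, 0, 0, 0, 0, 0, 0])

```text
t: 10.33
eef_pos: [0.5639, 0.1878, 0.1409]
ee_rot: [-2.366, -0.022, -2.084]
force: [-0.3, 0.1, 0.1]
width: 0.0875
```

Run:
```python
from goal import *
a=np.array([.6346,-.3304,-.6982])
go([.5461,.1691,.0788],a,[-.4617,-.887,0])
```

```text
t 10.3333 pos [0.5639 0.1878 0.1409] q [ 0.784   0.2375 -1.0156  1.4863 -0.7489 -1.0787] w 0.08752758619151618 F [-0.2868  0.1127  0.1287]
d [-0.0178 -0.0187 -0.0621] rv [ 0.009  -0.0297  0.0332]
```

Run:
```python
from goal import *
go([.550,.167,.140],[.2297,-.1196,-.966],[-.4617,-.887,0])
```

```text
t 10.3333 pos [0.5639 0.1878 0.1409] q [ 0.784   0.2375 -1.0156  1.4863 -0.7489 -1.0787] w 0.08752758619151618 F [-0.2868  0.1127  0.1287]
d [-0.0139 -0.0208 -0.0009] rv [0.2637 0.4415 0.0266]
```

apply_moves(increments=[0, 0, 0.002, 0.0528, 0.0884, 0.0054, -0.003, -0.005, 0, 0.0528, 0.0884, 0.0054, -0.003, -0.005, 0, 0.0528, 0.0884, 0.0054, -0.004, -0.005, 0, 0.0528, 0.0884, 0.0054, -0.004, -0.005, 0, 0.0528, 0.0884, 0.0054, 0, 0, 0, 0, 0, 0])

```text
t: 10.83
eef_pos: [0.5499, 0.1694, 0.1442]
ee_rot: [-2.803, -0.005, -2.06]
force: [0.9, 1.4, 1.7]
width: 0.0873
```

Run:
```python
from goal import *
go([.550,.167,.110],[.2297,-.1196,-.966],[-.4617,-.887,0])
```

```text
t 10.8333 pos [0.5499 0.1694 0.1442] q [ 0.8092  0.1743 -0.7268  0.5536 -0.657  -0.1674] w 0.08730115095986221 F [0.9155 1.3716 1.7242]
d [ 0.0001 -0.0024 -0.0342] rv [0.0404 0.0651 0.0094]
```

apply_moves(increments=[0, -0.001, -0.016, 0.02, 0.0325, 0.005, 0, -0.0014, -0.018, 0.02, 0.0325, 0.005, 0, 0, 0, 0, 0, 0])

```text
t: 11.08
eef_pos: [0.5482, 0.1708, 0.1124]
ee_rot: [-2.884, 0.01, -2.051]
force: [-0.6, -0.1, -0.4]
width: 0.0878
```

Run:
```python
from goal import *
go([.550,.167,.078],[.2297,-.1196,-.966],[-.4617,-.887,0])
```

```text
t 11.0833 pos [0.5482 0.1708 0.1124] q [ 0.7762  0.2215 -0.6933  0.432  -0.6099 -0.0369] w 0.08784591435486436 F [-0.6014 -0.0596 -0.3722]
d [ 0.0018 -0.0038 -0.0344] rv [-0.0103  0.001  -0.    ]
```

apply_moves(increments=[0.0018, -0.0038, -0.012, -0.01, 0, 0, 0, 0, -0.011, 0, 0, 0, 0, 0, -0.011, 0, 0, 0, 0, 0, 0, 0, 0, 0])

```text
t: 11.42
eef_pos: [0.5486, 0.1694, 0.0804]
ee_rot: [-2.875, 0.004, -2.052]
force: [-0.2, -0.4, 0.4]
width: 0.0879
```

Run:
```python
from goal import *
go([.550,.167,.078],[.2297,-.1196,-.966],[-.4617,-.887,0])
snap('scene','p3.png',(300,130,430,260),4)
```

```text
t 11.4167 pos [0.5486 0.1694 0.0804] q [ 0.7639  0.264  -0.757   0.5247 -0.5188 -0.1289] w 0.0878595272132295 F [-0.1689 -0.4201  0.3766]
d [ 0.0014 -0.0024 -0.0024] rv [-0.0013  0.0059  0.0011]
```

View pics/p3.png

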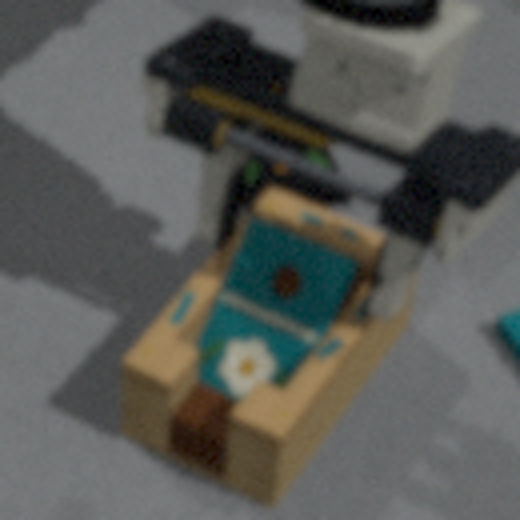

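The picture shows the open fingers straddling the hole end: left fingertip at about (215,225), right at about (385,300), hole at (288,282). I'll close.

apply_moves(increments=[0.003, -0.0034, -0.0024, 0, 0.005, 0, 0, 0, 0, 0, 0, 0])

```text
t: 11.63
eef_pos: [0.552, 0.1671, 0.0806]
ee_rot: [-2.878, 0.003, -2.05]
force: [0.4, 1.0, 0.1]
width: 0.0873
```

apply_moves(increments=[0, 0, 0, 0, 0, 0, 0, 0, 0, 0, 0, 0, 0, 0, 0, 0, 0, 0, 0, 0, 0, 0, 0, 0, 0, 0, 0, 0, 0, 0, 0, 0, 0, 0, 0, 0], hand=1, force=35)

```text
t: 12.13
eef_pos: [0.5524, 0.1671, 0.083]
ee_rot: [-2.876, 0.005, -2.052]
force: [0.8, -0.3, -0.3]
width: 0.0638
```

apply_moves(increments=[-0.003, 0.0015, 0.008, 0, 0, 0, -0.006, 0.003, 0.018, 0, 0, 0, -0.006, 0.003, 0.02, 0, 0, 0, -0.003, 0.002, 0.03, 0, 0, 0, 0, 0, 0.035, 0, 0, 0, 0, 0, 0.03, 0, 0, 0, 0, 0, 0, 0, 0, 0])

```text
t: 12.72
eef_pos: [0.5317, 0.1798, 0.2315]
ee_rot: [-2.881, 0.008, -2.046]
force: [1.4, 1.1, -0.2]
width: 0.0637
```

Run:
```python
from goal import *
go([.550,.167,.25],[.2297,-.1196,-.966],[-.4617,-.887,0])
s=snap('scene');t=snap('top')
cv2.imwrite('pics/p4.png',np.hstack([cv2.resize(x,None,fx=3,fy=3,interpolation=cv2.INTER_CUBIC) for x in (s[100:250,300:430],t[110:260,210:340])]))
```

```text
t 12.7167 pos [0.5317 0.1798 0.2315] q [ 0.8341  0.0782 -0.5215  0.3159 -0.9195  0.0741] w 0.06368399317723157 F [ 1.413   1.1406 -0.1506]
d [ 0.0183 -0.0128  0.0185] rv [-0.0075  0.0025 -0.0044]
```

View pics/p4.png

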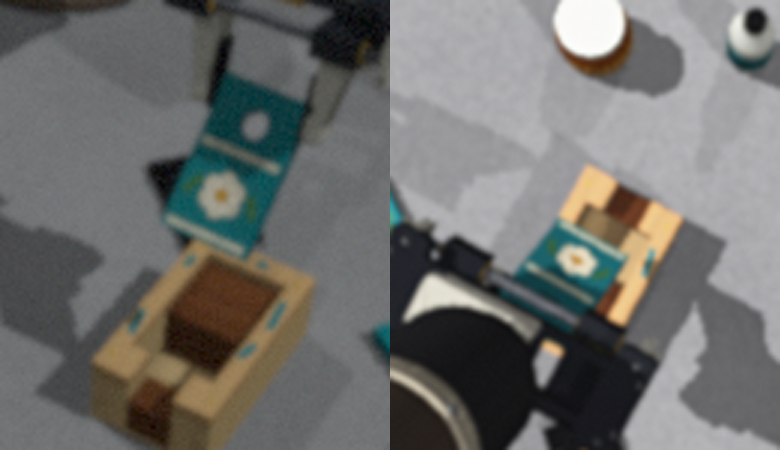

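The picture shows the plaque held clear of the nest: hole at (256,126), foot corners at (165,218) and (242,255), nest empty. I'll fit its pose in the tool and work out the hanging pose.

```bash
cat > hang.py <<'E'
from goal import *
from scipy.optimize import least_squares
s=arm.get_state();R=Ro.from_euler('xyz',s['ee_rot']).as_matrix();P=s['eef_pos']
b=-R[:,0]  # plaque y axis (V)
S=np.array([[376.5,124.3],[402.2,135.9],[385.2,141.9],[354.9,172.6],[380.6,184.9]])
T=np.array([[266.9,183.3],[289.2,195.6]])
# plaque coords (x,y) on top face
L=[(-.055,-.032),(-.055,.032),(-.029,0),(.055,-.032),(.055,.032)];LT=[(.055,.032),(.055,-.032)]
def pose(p):
    z=R[:,2];k=-np.cross(b,z)  # dir perpendicular to tool z, ~U
    a=np.cos(p[0])*z+np.sin(p[0])*k; n=np.cross(a,b); return P+R@np.array([p[3],0,0])+p[1]*z+p[2]*k,a,n
def res(p):
    C,a,n=pose(p);q=lambda c,x,y:proj(c,C+a*x+b*y+n*.005)
    return np.r_[(np.array([q('scene',*l) for l in L])-S).ravel(),(np.array([q('top',*l) for l in LT])-T).ravel(),p[3]*200]
r=min((least_squares(res,[x,.04,.0,0]) for x in(.6,-.6)),key=lambda r:r.cost);p=r.x;C,a,n=pose(p)
print('angle to tool z deg',np.degrees(p[0]),'offs',p[1:],'res',r.fun.round(1));print('C',C,'a',a,'n',n,'b',b)
H=C-.029*a;print('hole in tool',R.T@(H-P),'a tool',R.T@a,'n tool',R.T@n)
np.savez('g.npz',h=R.T@(H-P),a=R.T@a,n=R.T@n)
E
python3 hang.py
```

```text
angle to tool z deg 37.65784329644182 offs [0.0422 0.0074 0.0034] res [-0.5  0.2  2.3 -0.6 -0.6 -0.4 -2.   0.7  0.3  0.4 -1.  -0.1  0.2  0.5
  0.7]
C [0.5444 0.1671 0.1877] a [ 0.7051 -0.3623 -0.6095] n [ 0.5404 -0.2821  0.7927] b [0.4592 0.8883 0.0031]
hole in tool [0.0034 0.0103 0.0192] a tool [ 0.     -0.6109  0.7917] n tool [ 0.     -0.7917 -0.6109]
```

```bash
cat > tgt.py <<'E'
from goal import *
import sys
g=np.load('g.npz');y=np.radians(15.7);X=np.array([np.cos(y),np.sin(y),0]);Y=np.array([-X[1],X[0],0]);Z=np.array([0,0,1.])
MID=np.array([.5385,-.2755,.158])
def tgt(back,up):
    # plaque frame axes (a,b,n) in tool and in world
    M=np.stack([g['a'],np.cross(g['n'],g['a']),g['n']],1);W=np.stack([-Z,Y,X],1);R=W@M.T
    H=MID+back*(-X*.9962+Z*.0872)+up*Z
    go(H-R@g['h'],R[:,2],R[:,0])
tgt(float(sys.argv[1]),float(sys.argv[2]))
E
python3 tgt.py .085 .12
```

```text
t 12.8167 pos [0.53   0.1783 0.2266] q [ 0.8336  0.0817 -0.5285  0.3155 -0.9145  0.072 ] w 0.06342052929222634 F [-0.4737 -0.6734 -1.5052]
d [-0.0548 -0.468   0.0677] rv [0.0919 0.9314 0.6983]
```

apply_moves(increments=[-0.0034, -0.0293, 0.017, 0.0057, 0.058, 0.0436, -0.0034, -0.0293, 0.017, 0.0057, 0.058, 0.0436, -0.0034, -0.0293, 0.017, 0.0057, 0.058, 0.0436, -0.0034, -0.0293, 0.017, 0.0057, 0.058, 0.0436, -0.0034, -0.0293, 0, 0.0057, 0.058, 0.0436, -0.0034, -0.0293, 0, 0.0057, 0.058, 0.0436, -0.0034, -0.0293, 0, 0.0057, 0.058, 0.0436, -0.0034, -0.0293, 0, 0.0057, 0.058, 0.0436, -0.0034, -0.0293, 0, 0.0057, 0.058, 0.0436, -0.0034, -0.0293, 0, 0.0057, 0.058, 0.0436])

```text
t: 13.65
eef_pos: [0.4859, -0.1209, 0.2882]
ee_rot: [2.791, -0.069, -1.545]
force: [0.5, 0.5, -0.3]
width: 0.0635
```

```bash
python3 tgt.py .085 .12
```

```text
t 13.65 pos [ 0.4859 -0.1209  0.2882] q [ 0.1631  0.2505 -0.085   0.0175 -1.5919  1.4188] w 0.06350104702913502 F [ 0.4874  0.4564 -0.2555]
d [-0.0107 -0.1688  0.0061] rv [0.0222 0.3141 0.2352]
```

apply_moves(increments=[-0.0018, -0.028, 0.001, 0.0037, 0.0523, 0.0392, -0.0018, -0.028, 0.001, 0.0037, 0.0523, 0.0392, -0.0018, -0.028, 0.001, 0.0037, 0.0523, 0.0392, -0.0018, -0.028, 0.001, 0.0037, 0.0523, 0.0392, -0.0018, -0.028, 0.001, 0.0037, 0.0523, 0.0392, -0.0018, -0.028, 0.001, 0.0037, 0.0523, 0.0392, 0, 0, 0, 0, 0, 0])

```text
t: 14.23
eef_pos: [0.47, -0.3001, 0.282]
ee_rot: [2.446, 0.018, -1.29]
force: [-0.1, 0.3, -1.7]
width: 0.0634
```

```bash
python3 tgt.py .085 .0
```

```text
t 14.2333 pos [ 0.47   -0.3001  0.282 ] q [-0.0746  0.4828  0.0255  0.2157 -1.7766  1.9038] w 0.06342231883329161 F [-0.0911  0.3424 -1.7166]
d [ 0.0052  0.0104 -0.1077] rv [-0.0072 -0.0417 -0.0068]
```

apply_moves(increments=[0.002, 0.004, -0.03, -0.003, -0.02, -0.003, 0.002, 0.004, -0.03, -0.003, -0.02, -0.003, 0.001, 0.002, -0.03, 0, 0, 0, 0, 0, -0.015, 0, 0, 0, 0, 0, 0, 0, 0, 0])

```text
t: 14.65
eef_pos: [0.4714, -0.2907, 0.1648]
ee_rot: [2.475, 0.006, -1.302]
force: [-0.3, -0.3, -0.9]
width: 0.0637
```

```bash
python3 tgt.py .085 .0
python3 - <<'E'
from h import *
s=snap('scene');t=snap('top')
cv2.imwrite('pics/p5.png',np.hstack([cv2.resize(x,None,fx=3.3,fy=3.3,interpolation=cv2.INTER_CUBIC) for x in (s[95:245,120:240],t[150:300,385:505])]))
for c in('scene','top'):
  for n in('plaque_mid','plaque_hole','plaque_foot','peg_free'):
    print(c,n,[(np.round(r['point'],1),round(r['conf'],2)) for r in finder.landmark_of(c,n)[:5]])
E
```

```text
t 14.65 pos [ 0.4714 -0.2907  0.1648] q [-0.0631  0.5538 -0.1134  0.1983 -1.5449  1.8334] w 0.06365758475114404 F [-0.346  -0.272  -0.9048]
d [0.0038 0.001  0.0095] rv [-0.0032 -0.0106  0.0054]
scene plaque_mid [(array([364.6, 166.2]), 0.95), (array([458. , 229.4]), 0.76), (array([173.6, 141.3]), 0.67)]
scene plaque_hole [(array([449.2, 215.4]), 0.92), (array([170.4, 126.3]), 0.77), (array([364.2, 161.2]), 0.71)]
scene plaque_foot [(array([179.6, 154. ]), 0.86), (array([479.7, 254.4]), 0.8), (array([376. , 183.8]), 0.61)]
scene peg_free [(array([165.3, 154.9]), 0.82)]
top plaque_mid [(array([205.2, 205.6]), 0.89), (array([277. , 266.9]), 0.74)]
top plaque_hole [(array([278.2, 276.4]), 0.91), (array([209.7, 213.6]), 0.73), (array([463. , 245.5]), 0.69)]
top plaque_foot [(array([191.9, 175.8]), 0.76), (array([272.6, 246.9]), 0.59), (array([279.3, 199.7]), 0.59), (array([448.2, 247.3]), 0.52)]
top peg_free [(array([451.7, 211.4]), 0.97)]
```

View pics/p5.png

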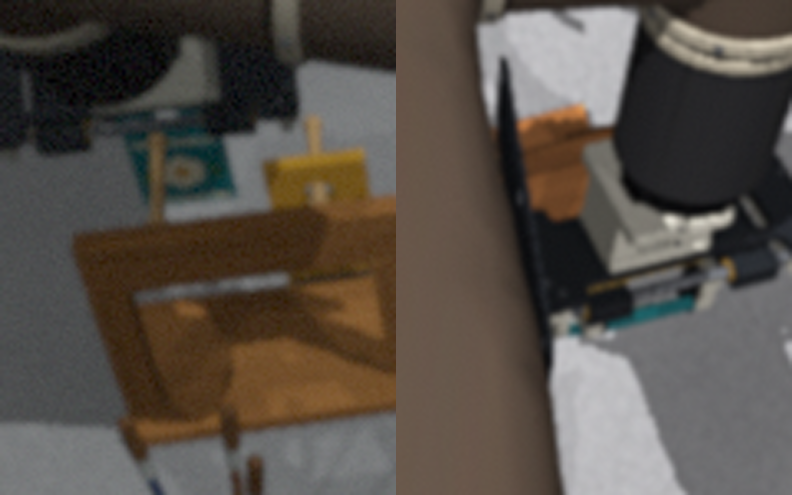

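The picture shows the plaque upright in the gripper behind the free peg. In the left (scene) half, its foot corners are at (148,205) and (238,192), the flower at (183,172), and the peg tip at (157,135). I'll refit the pose in the tool using both views.

```bash
cat > fit2.py <<'E'
from goal import *
from scipy.optimize import least_squares
st=arm.get_state();print(st['eef_pos'],st['ee_rot'])
rot=lambda e:Ro.from_euler('xyz',e).as_matrix()
A=rot([-2.881,.008,-2.046]);B=rot([2.475,.006,-1.302])
f=-.055
D=[('scene',A,np.array([.5317,.1798,.2315]),[(f,-.032,376.5,124.3),(f,.032,402.2,135.9),(-.029,0,385.2,141.9),(.055,-.032,354.9,172.6),(.055,.032,380.6,184.9)]),
 ('top',A,np.array([.5305,.1787,.229]),[(.055,.032,266.9,183.3),(.055,-.032,289.2,195.6)]),
 ('scene',B,np.array([.4714,-.2907,.1648]),[(.055,-.032,164.8,157.1),(.055,.032,192.1,153.2),(.023,0,175.5,147.1)])]
def res(p,sel=(0,1,2)):
    out=[p[3]*300]
    for i in sel:
        c,R,P,L=D[i];b=-R[:,0];z=R[:,2];k=-np.cross(b,z);a=np.cos(p[0])*z+np.sin(p[0])*k;n=np.cross(a,b)
        C=P+R[:,0]*p[3]+p[1]*z+p[2]*k
        for x,y,u,v in L: out+=list(np.array(proj(c,C+a*x+b*y+n*.005))-[u,v])
    return np.array(out)
for sel in((0,1),(2,),(0,1,2)):
    r=least_squares(res,[.65,.04,.0,0],args=(sel,),loss='soft_l1');p=r.x
    print(sel,np.degrees(p[0]),p[1:],res(p,sel).round(1),'hole z,k',p[1]-.029*np.cos(p[0]),p[2]-.029*np.sin(p[0]))
np.savez('g.npz',h=np.array([p[3],-(p[2]-.029*np.sin(p[0])),p[1]-.029*np.cos(p[0])]),a=np.array([0,-np.sin(p[0]),np.cos(p[0])]),n=np.array([0,-np.cos(p[0]),-np.sin(p[0])]))
E
python3 fit2.py; python3 tgt.py .085 0
```

```text
[ 0.4738 -0.2915  0.1697] [ 2.4824  0.002  -1.3013]
(0, 1) 39.22212612035069 [0.0461 0.0058 0.0049] [ 1.5 -0.1  0.4  2.7 -0.5 -0.2 -0.4 -1.8  0.6  0.6  0.2 -0.7 -0.3  0.6
  0.3] hole z,k 0.0236508799129622 -0.012497742916625514
(2,) 24.129144568093917 [0.03   0.0196 0.0004] [ 0.1 -0.3 -0.4  0.3  0.4  0.1 -0. ] hole z,k 0.0035714163436988584 0.007721663600887885
(0, 1, 2) 35.42683551703418 [0.0446 0.0091 0.0031] [ 0.9 -0.3  0.1  2.7 -0.8 -0.2 -0.4 -1.3  1.4  1.2  1.  -1.2 -0.9  0.1
 -0.4 -0.8 -0.2 -0.4  0.6 -0.5 -1.8] hole z,k 0.020942193499553202 -0.007682151278552681
t 15.15 pos [ 0.4738 -0.2915  0.1697] q [-0.0634  0.5479 -0.1079  0.2    -1.548   1.8341] w 0.06341779244472949 F [-0.7299 -0.0977 -0.824 ]
d [0.     0.001  0.0083] rv [ 0.009  -0.04    0.0045]
```

apply_moves(increments=[0, 0, 0.03, 0.0, 0.0, 0, 0, 0, 0.03, 0.0315, -0.112, 0, 0, 0, 0.03, 0.0315, -0.112, 0, 0, 0, 0.02, 0.0315, -0.112, 0, 0, 0, 0, 0.0315, -0.112, 0, 0, 0, 0, 0.0315, -0.112, 0, 0, 0, 0, 0.0315, -0.112, 0, 0, 0, 0, 0, 0, 0, 0, 0, 0, 0, 0, 0, 0, 0, 0, 0, 0, 0])

```text
t: 15.98
eef_pos: [0.4739, -0.2916, 0.2907]
ee_rot: [-3.072, -0.007, -1.294]
force: [-0.5, 1.0, -0.1]
width: 0.064
```

Run:
```python
from goal import *
a=arm.get_state();s=snap('scene');b=arm.get_state();t=snap('top');c=arm.get_state()
for x in(a,b,c):print(x['eef_pos'],x['ee_rot'])
cv2.imwrite('pics/s6.png',s);cv2.imwrite('pics/t6.png',t)
g=np.load('g.npz');R=Ro.from_euler('xyz',a['ee_rot']).as_matrix();H=a['eef_pos']+R@g['h']
u=np.round(proj('scene',H+R@g['a']*.029)).astype(int);v=np.round(proj('top',H+R@g['a']*.05)).astype(int);print(u,v)
cr=lambda im,q,s:cv2.resize(im[q[1]-35:q[1]+35,q[0]-28:q[0]+28],None,fx=s,fy=s,interpolation=cv2.INTER_CUBIC)
cv2.imwrite('pics/p6.png',np.hstack([cr(s,u,7),cr(t,v,7)]))
```

```text
[ 0.4739 -0.2916  0.2907] [-3.0723 -0.0075 -1.2943]
[ 0.4741 -0.2916  0.2905] [-3.0731 -0.0074 -1.294 ]
[ 0.4745 -0.2913  0.2897] [-3.0741 -0.0067 -1.2934]
[159 100] [469 231]
```

View pics/p6.png

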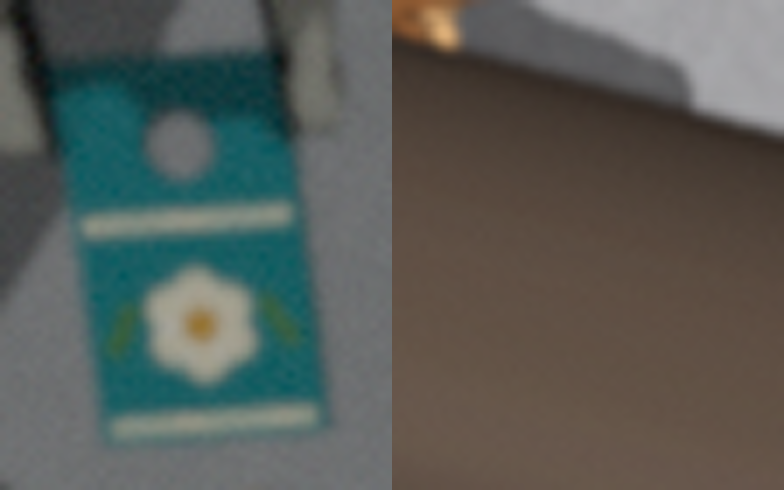

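The picture shows the whole face in the scene half: hole (181,145), flower centre (202,325), foot corners (105,445) and (328,428). The top camera is blocked by the arm. I'll refit with this view.

```bash
sed -n '1,/^ (.scene.,B/p' fit2.py > fit3.py
cat >> fit3.py <<'E'
q=lambda u,v:(131+(u+.5)/7-.5,65+(v+.5)/7-.5)
D.append(('scene',rot([-3.0723,-.0075,-1.2943]),np.array([.4739,-.2916,.2907]),[(-.029,0,*q(181,145)),(.023,0,*q(202,325)),(.055,-.032,*q(105,445)),(.055,.032,*q(328,428))]))
def res(p,sel):
    out=[p[3]*1.5,p[4]*1.5]
    for i in sel:
        c,R,P,L=D[i];b=-R[:,0];z=R[:,2];k=-np.cross(b,z);a=np.cos(p[0])*z+np.sin(p[0])*k;n=np.cross(a,b)
        C=P+p[1]*z+p[2]*k
        for x,y,u,v in L: out+=list(np.array(proj(c,C+a*x+b*y+n*.005))+(p[3:5] if c=='scene' else 0)-[u,v])
    return np.array(out)
for sel in((3,),(2,3),(0,3),(0,1,3),(0,1,2,3)):
    r=least_squares(res,[.65,.04,.0,0,0],args=(sel,),loss='soft_l1');p=r.x
    print(sel,'ang',np.degrees(p[0]).round(1),'bias',p[3:],'hole z,k',p[1]-.029*np.cos(p[0]),p[2]-.029*np.sin(p[0]),'cost',r.cost.round(2),res(p,sel).round(1)[-8:])
E
python3 fit3.py
```

```text
[ 0.4745 -0.2913  0.2897] [-3.0741 -0.0067 -1.2934]
(3,) ang 41.7 bias [-0.0694  0.01  ] hole z,k 0.013584305587002209 0.00600126067970835 cost 0.37 [-0.1  0.   0.2  0.  -0.4  0.3  0.5 -0.5]
(2, 3) ang 27.6 bias [-0.8436  0.0074] hole z,k 0.013486421566666788 0.00274690371693374 cost 2.55 [-0.7 -0.2  0.6  0.1  1.1  0.2  1.2 -0.5]
(0, 3) ang 41.8 bias [-0.4381  0.0938] hole z,k 0.017486438604166557 -0.0008789092438115653 cost 5.28 [ 0.2  0.2  0.4 -0.  -0.   0.1  0.6 -0.6]
(0, 1, 3) ang 36.1 bias [-1.599  -0.0512] hole z,k 0.020987313773914034 -0.009084880663987362 cost 10.29 [-0.3 -0.2  0.3 -0.2  0.4 -0.2  0.5 -0.9]Traceback (most recent call last):
  File "fit3.py", line 20, in <module>
    r=least_squares(res,[.65,.04,.0,0,0],args=(sel,),loss='soft_l1');p=r.x
    return func(*args, **kwargs)
    result = trf(vector_fun.fun, vector_fun.jac, x0, f0, J0, lb, ub, ftol, xtol,
                 gtol, max_nfev, x_scale, loss_function, tr_solver,
                 tr_options.copy(), verbose, callback=callback_wrapped)
    return trf_no_bounds(
        fun, jac, x0, f0, J0, ftol, xtol, gtol, m
[... 804 characters left out ...]
                                  ^^^^^^^
    f = np.atleast_1d(self.fun(x, *self.args, **self.kwargs))
                      ~~~~~~~~^^^^^^^^^^^^^^^^^^^^^^^^^^^^^^
    return np.atleast_1d(self.fun(x))
                         ~~~~~~~~^^^
    return self.f(x, *self.args, **self.kwargs)
           ~~~~~~^^^^^^^^^^^^^^^^^^^^^^^^^^^^^^
  File "fit3.py", line 17, in res
    for x,y,u,v in L: out+=list(np.array(proj(c,C+a*x+b*y+n*.005))+(p[3:5] if c=='scene' else 0)-[u,v])
                                         ~~~~^^^^^^^^^^^^^^^^^^^^
  File "h.py", line 16, in proj
    m=optics.camera_model(c);q=np.array(m['world_to_cam'])@np.append(P,1)
ValueError: time passes only in moves, steps and waits
```

apply_moves(increments=[0, 0, 0.005, 0, 0, -0.1163, 0, 0, 0.005, 0, 0, -0.1163, 0, 0, 0, 0, 0, -0.1163, 0, 0, 0, 0, 0, -0.1163, 0, 0, 0, 0, 0, -0.1163, 0, 0, 0, 0, 0, -0.1163, 0, 0, 0, 0, 0, -0.1163, 0, 0, 0, 0, 0, -0.1163, 0, 0, 0, 0, 0, -0.1163, 0, 0, 0, 0, 0, 0, 0, 0, 0, 0, 0, 0])

```text
t: 17.0
eef_pos: [0.4804, -0.2871, 0.286]
ee_rot: [-3.106, -0.019, -2.377]
force: [-0.3, -0.4, -0.4]
width: 0.0635
```

```bash
sed -i '3a import functools\n_cm=functools.lru_cache()(lambda c:optics.camera_model(c))' h.py; sed -i "s/m=optics.camera_model(c)/m=_cm(c)/" h.py
python3 - <<'E'
from goal import *
a=arm.get_state();s=snap('scene');b=arm.get_state();t=snap('top');c=arm.get_state()
for x in(a,b,c):print(x['t'],x['eef_pos'],x['ee_rot'])
g=np.load('g.npz');R=Ro.from_euler('xyz',a['ee_rot']).as_matrix();H=a['eef_pos']+R@g['h']
u=np.round(proj('scene',H+R@g['a']*.029)).astype(int);v=np.round(proj('top',H+R@g['a']*.05)).astype(int);print(u,v)
cr=lambda im,q,s:cv2.resize(im[q[1]-35:q[1]+35,q[0]-28:q[0]+28],None,fx=s,fy=s,interpolation=cv2.INTER_CUBIC)
cv2.imwrite('pics/p7.png',np.clip(np.hstack([cr(s,u,7),cr(t,v,7)])*1.5,0,255))
E
```

```text
Traceback (most recent call last):
  File "goal.py", line 1, in <module>
    from h import *
  File "h.py", line 4
    import functools
    ^^^^^^
IndentationError: expected an indented block after function definition on line 3
```

```bash
sed -i '4,5d' h.py; sed -i '2a import functools\n_cm=functools.lru_cache()(lambda c:optics.camera_model(c))' h.py; head -8 h.py
python3 - <<'E'
from goal import *
a=arm.get_state();s=snap('scene');b=arm.get_state();t=snap('top');c=arm.get_state()
for x in(a,b,c):print(x['t'],x['eef_pos'],x['ee_rot'])
g=np.load('g.npz');R=Ro.from_euler('xyz',a['ee_rot']).as_matrix();H=a['eef_pos']+R@g['h']
u=np.round(proj('scene',H+R@g['a']*.029)).astype(int);v=np.round(proj('top',H+R@g['a']*.05)).astype(int);print(u,v)
cr=lambda im,q,s:cv2.resize(im[q[1]-35:q[1]+35,q[0]-28:q[0]+28],None,fx=s,fy=s,interpolation=cv2.INTER_CUBIC)
cv2.imwrite('pics/p7.png',np.clip(np.hstack([cr(s,u,7),cr(t,v,7)])*1.5,0,255))
E
```

```text
import numpy as np, cv2
from station import arm, optics, finder
import functools
_cm=functools.lru_cache()(lambda c:optics.camera_model(c))
def snap(c,fn=None,crop=None,s=1):
    im=optics.grab_frame(c)[:,:,::-1].copy()
    if fn:
        o=im if crop is None else im[crop[1]:crop[3],crop[0]:crop[2]]
17.0 [ 0.4804 -0.2871  0.286 ] [-3.1062 -0.0193 -2.3769]
17.05 [ 0.4804 -0.287   0.2858] [-3.1065 -0.0193 -2.3768]
17.1 [ 0.4803 -0.2872  0.2862] [-3.1059 -0.0188 -2.377 ]
[157 102] [477 234][ WARN:0@8.244] global loadsave.cpp:1063 imwrite_ Unsupported depth image for selected encoder is fallbacked to CV_8U.
```

View pics/p7.png

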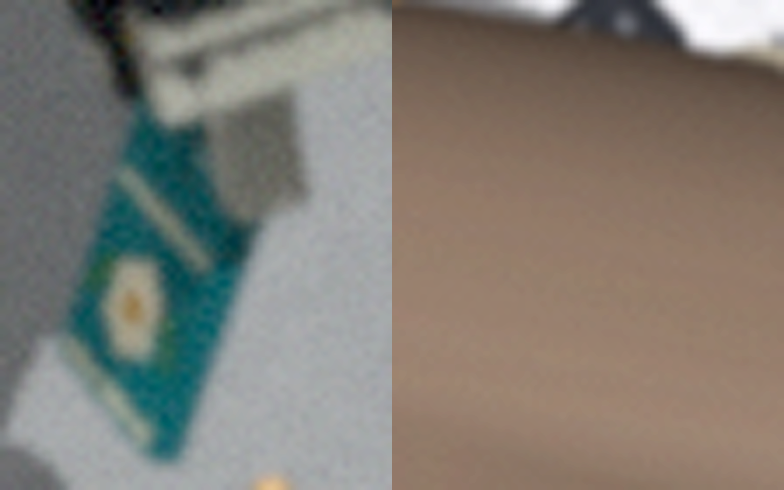

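The scene half shows the plaque from the side: flower (132,305), upper band from (120,170) to (212,272), foot band from (66,342) to (152,442). I'll fit with both views.

```bash
python3 - <<'E'
t=open('fit3.py').read()
t=t.replace("def res(p,sel)","q=lambda u,v:(129+(u+.5)/7-.5,67+(v+.5)/7-.5)\nD.append(('scene',rot([-3.1063,-.0193,-2.3769]),np.array([.4804,-.2871,.286]),[(-.0075,-.029,*q(120,170)),(-.0075,.029,*q(212,272)),(.023,0,*q(132,305)),(.0504,-.029,*q(66,342)),(.0504,.029,*q(152,442))]))\ndef res(p,sel)",1)
t=t.replace("((3,),(2,3),(0,3),(0,1,3),(0,1,2,3))","((4,),(3,4),(2,3,4),(0,1,2,3,4),(0,3,4))").replace("[-8:]","")
t+="    if sel==(2,3,4): np.savez('g.npz',h=np.array([0,-(p[2]-.029*np.sin(p[0])),p[1]-.029*np.cos(p[0])]),a=np.array([0,-np.sin(p[0]),np.cos(p[0])]),n=np.array([0,-np.cos(p[0]),-np.sin(p[0])]))\n"
open('fit3.py','w').write(t)
E
python3 fit3.py
```

```text
[ 0.4803 -0.2872  0.2862] [-3.1059 -0.0188 -2.377 ]
(4,) ang 29.8 bias [-0.0016 -0.0087] hole z,k 0.013675492799029205 0.0021995166766742447 cost 0.82 [-0.  -0.   0.2  0.1 -0.3 -1.   0.3  0.7 -0.   0.2 -0.2 -0.2]
(3, 4) ang 30.4 bias [-0.8325  0.109 ] hole z,k 0.014586694408327914 0.0002988506782157594 cost 2.87 [-1.2  0.2 -0.5 -0.3  0.6 -0.   0.9  0.1  1.1 -0.6  0.3  0.3 -0.3 -0.8
  0.3  0.8 -0.2  0.3 -0.4 -0.1]
(2, 3, 4) ang 29.6 bias [-0.8402 -0.0305] hole z,k 0.014547483515126872 0.00078683653596371 cost 3.47 [-1.3 -0.  -0.3  0.1  0.1  0.9 -0.1 -0.5 -0.5 -0.3  0.7 -0.   1.   0.1
  1.1 -0.6  0.1  0.3 -0.4 -0.9  0.3  0.8  0.   0.3 -0.2 -0.1]
(0, 1, 2, 3, 4) ang 30.9 bias [-0.9839 -0.0009] hole z,k 0.015709780874439052 -0.000862928215602932 cost 14.29 [-1.5 -0.  -1.2 -0.9  2.1 -1.7 -0.8 -0.9 -1.1  1.7  1.4  1.4 -2.2 -2.
 -0.9 -1.4 -0.5  0.1 -0.1  0.9 -0.2 -0.7 -0.5 -0.2  0.6  0.   0.9  0.2
  1.  -0.6  0.7  0.4  0.2 -0.7  0.6  0.9 -0.   0.4 -0.2 -0. ]
(0, 3, 4) ang 32.8 bias [-0.9266  0.0735] hole z,k 0.016255203601320913 -0.0017022820418044569 cost 9.5 [-1.4  0.1 -0.9 -0.7  2.4 -1.5 -0.6 -0.8 -1.3  1.6  1.3  1.3 -0.4 -0.2
  0.6  0.   0.7  0.2  0.9 -0.5  0.9  0.5  0.4 -0.7  0.3  0.9 -0.7  0.3
 -0.9 -0.1]
```

```bash
sed -i 's/^MID=.*/MID=np.array([.539,-.2725,.158])/' tgt.py
python3 tgt.py .085 .12
python3 - <<'E'
from h import *
im=cv2.imread('pics/s0.png')
hsv=cv2.cvtColor(im,cv2.COLOR_BGR2HSV).astype(int)
y=np.radians(15.7);X=np.array([np.cos(y),np.sin(y),0])
for d in(.04,.02,0,-.03): print(d,np.round(proj('scene',np.array([.539,-.2725,.158])+d*np.array([-X[0]*.996,-X[1]*.996,.087]))+np.array([-.84,0]),1))
g=im.astype(int);w=np.clip(g[:,:,2]-g[:,:,0]-25,0,None)
for r in range(132,163,2):
    k=w[r,158:180];print(r,k.sum(),round((k*np.arange(158,180)).sum()/max(k.sum(),1),1))
t=cv2.imread('pics/t0.png').astype(int);w=np.clip(t[:,:,2]-t[:,:,0]-60,0,None)
for d in(.04,.02,0,-.03): print('top',d,np.round(proj('top',np.array([.539,-.2725,.158])+d*np.array([-X[0]*.996,-X[1]*.996,.087])),1))
for r in range(200,234,2):
    k=w[r,438:466];print(r,k.sum(),round((k*np.arange(438,466)).sum()/max(k.sum(),1),1))
E
```

```text
t 17.1 pos [ 0.4803 -0.2872  0.2862] q [-0.1637  0.122  -0.2075  0.0387 -1.2242  0.9159] w 0.06359442180294395 F [ 0.6978  0.1292 -0.4818]
d [-0.0165 -0.0065  0.0123] rv [0.1709 0.554  1.0463]
0.04 [168.6 137.3]
0.02 [168.5 143.8]
0 [168.4 150.4]
-0.03 [168.3 160.6]
132 0 0.0
134 0 0.0
136 98 167.4
138 156 167.4
140 117 167.3
142 115 167.4
144 113 167.4
146 119 167.5
148 115 167.4
150 113 167.4
152 115 167.4
154 116 167.4
156 115 167.4
158 121 167.4
160 120 167.5
162 380 171.9
top 0.04 [455.3 229.1]
top 0.02 [452.9 221.1]
top 0 [450.5 213.1]
top -0.03 [447.  201.2]
200 229 444.2
202 306 444.3
204 358 444.3
206 294 444.4
208 127 448.3
210 111 450.7
212 109 451.4
214 109 451.9
216 106 452.6
218 113 453.1
220 404 448.0
222 620 446.1
224 620 446.5
226 268 447.9
228 120 456.6
230 47 456.7
232 0 0.0
```

apply_moves(increments=[-0.0016, -0.001, 0.003, 0.0171, 0.0554, 0.1046, -0.0016, -0.001, 0.003, 0.0171, 0.0554, 0.1046, -0.0016, -0.001, 0.003, 0.0171, 0.0554, 0.1046, -0.0016, -0.001, 0.003, 0.0171, 0.0554, 0.1046, -0.0016, -0.001, 0, 0.0171, 0.0554, 0.1046, -0.0016, -0.001, 0, 0.0171, 0.0554, 0.1046, -0.0016, -0.001, 0, 0.0171, 0.0554, 0.1046, -0.0016, -0.001, 0, 0.0171, 0.0554, 0.1046, -0.0016, -0.001, 0, 0.0171, 0.0554, 0.1046, -0.0016, -0.001, 0, 0.0171, 0.0554, 0.1046, 0, 0, 0, 0, 0, 0])

```text
t: 18.02
eef_pos: [0.4651, -0.2986, 0.2991]
ee_rot: [2.61, 0.032, -1.241]
force: [-1.0, -1.1, -2.4]
width: 0.0637
```

```bash
sed -i 's/^MID=.*/MID=np.array([.539,-.2755,.158])/' tgt.py
python3 tgt.py .080 .0
```

```text
t 18.0167 pos [ 0.4651 -0.2986  0.2991] q [-0.0907  0.3771 -0.0104  0.184  -1.6839  1.9737] w 0.06365539828996548 F [-0.9736 -1.1441 -2.4479]
d [ 0.0035  0.0033 -0.1211] rv [-0.026  -0.0231 -0.0559]
```

apply_moves(increments=[0.001, 0.001, -0.03, -0.013, -0.012, -0.028, 0.001, 0.001, -0.035, -0.013, -0.011, -0.028, 0.001, 0.001, -0.035, 0, 0, 0, 0, 0, -0.02, 0, 0, 0, 0, 0, 0, 0, 0, 0, 0, 0, 0, 0, 0, 0])

```text
t: 18.52
eef_pos: [0.4706, -0.2953, 0.1761]
ee_rot: [2.638, -0.005, -1.307]
force: [0.8, -0.5, 0.4]
width: 0.0635
```

```bash
python3 tgt.py .080 .0
```

```text
t 18.5167 pos [ 0.4706 -0.2953  0.1761] q [-0.0901  0.4539 -0.1647  0.1739 -1.4296  1.8563] w 0.06353062174998406 F [ 0.8335 -0.4764  0.4351]
d [-0.0021  0.      0.0019] rv [0.0016 0.0146 0.0107]
```

apply_moves(increments=[0, 0, 0.002, 0.0016, 0.0146, 0.0107, 0.0096, 0.0027, -0.001, 0, 0, 0, 0.0096, 0.0027, -0.001, 0, 0, 0, 0, 0, 0, 0, 0, 0])

```text
t: 18.85
eef_pos: [0.4938, -0.2906, 0.1815]
ee_rot: [2.632, -0.003, -1.298]
force: [0.3, 0.5, -0.2]
width: 0.0633
```

```bash
python3 tgt.py .055 .0
```

```text
t 18.85 pos [ 0.4938 -0.2906  0.1815] q [-0.0774  0.482  -0.1064  0.1722 -1.4668  1.8602] w 0.06329761435263674 F [ 0.2523  0.5204 -0.2409]
d [-0.0013  0.002  -0.0057] rv [0.0014 0.0074 0.0009]
```

apply_moves(increments=[-0.001, 0.002, -0.0055, 0.001, 0.007, 0, 0, 0, 0, 0, 0, 0])

```text
t: 19.02
eef_pos: [0.4947, -0.2882, 0.1769]
ee_rot: [2.628, -0.002, -1.297]
force: [-0.1, 0.2, -1.3]
width: 0.0633
```

```bash
python3 tgt.py .055 .0
```

```text
t 19.0167 pos [ 0.4947 -0.2882  0.1769] q [-0.0738  0.4885 -0.1081  0.1704 -1.4633  1.8572] w 0.06328512597674926 F [-0.0592  0.2432 -1.2567]
d [-0.0022 -0.0004 -0.001 ] rv [0.0007 0.0032 0.0003]
```

Aligned within about 1 mm. I'll advance gently over the ball and watch the force.

apply_moves(increments=[0.006, 0.0014, -0.0018, 0, 0.003, 0, 0.006, 0.0017, -0.001, 0, 0, 0, 0, 0, 0, 0, 0, 0])

```text
t: 19.27
eef_pos: [0.5079, -0.2846, 0.1742]
ee_rot: [2.625, -0.001, -1.297]
force: [0.2, 0.5, -0.7]
width: 0.0634
```

```bash
python3 tgt.py .040 .0
```

```text
t 19.2667 pos [ 0.5079 -0.2846  0.1742] q [-0.067   0.509  -0.0795  0.1674 -1.4749  1.8534] w 0.06341494871084483 F [ 0.2314  0.5028 -0.707 ]
d [-0.001   0.0001  0.0003] rv [0.0009 0.0006 0.0001]
```

apply_moves(increments=[0.008, 0.0023, -0.0005, 0, 0, 0, 0.008, 0.0023, -0.0008, 0, 0, 0, 0, 0, 0, 0, 0, 0])

```text
t: 19.52
eef_pos: [0.5255, -0.2796, 0.1726]
ee_rot: [2.625, -0.001, -1.297]
force: [0.3, -0.0, -0.1]
width: 0.0635
```

```bash
python3 tgt.py .020 .0
```

```text
t 19.5167 pos [ 0.5255 -0.2796  0.1726] q [-0.058   0.5333 -0.0397  0.163  -1.4919  1.8485] w 0.06352651523977408 F [ 0.2575 -0.0091 -0.1107]
d [0.0006 0.0004 0.0002] rv [0.0009 0.0001 0.0002]
```

apply_moves(increments=[0.009, 0.0026, -0.0008, 0, 0, 0, 0.009, 0.0026, -0.0008, 0, 0, 0, 0, 0, -0.002, 0, 0, 0, 0, 0, -0.002, 0, 0, 0, 0, 0, 0, 0, 0, 0])

```text
t: 19.93
eef_pos: [0.5459, -0.2737, 0.1676]
ee_rot: [2.622, -0.002, -1.296]
force: [-1.1, 1.1, 2.9]
width: 0.0636
```

```bash
python3 tgt.py .0 -.005
```

```text
t 19.9333 pos [ 0.5459 -0.2737  0.1676] q [-0.0474  0.5649  0.0043  0.1595 -1.5075  1.842 ] w 0.06355208814791721 F [-1.1117  1.12    2.9306]
d [-0.0006  0.     -0.0016] rv [ 0.0022 -0.002  -0.0008]
```

apply_moves(increments=[0, 0, -0.0015, 0, 0, 0, 0, 0, 0, 0, 0, 0])

```text
t: 20.1
eef_pos: [0.5459, -0.2738, 0.1678]
ee_rot: [2.621, -0.003, -1.295]
force: [-0.4, 0.8, -0.4]
width: 0.0634
```

apply_moves(increments=[0, 0, 0, 0, 0, 0, 0, 0, 0, 0, 0, 0, 0, 0, 0, 0, 0, 0, 0, 0, 0, 0, 0, 0], hand=0.18)

```text
t: 20.43
eef_pos: [0.5455, -0.2739, 0.1674]
ee_rot: [2.622, -0.002, -1.296]
force: [-0.4, 0.0, 0.3]
width: 0.0716
```

apply_moves(increments=[0, 0, 0.01, 0, 0, 0, 0, 0, 0.015, 0, 0, 0, 0, 0, 0.02, 0, 0, 0, 0, 0, 0.03, 0, 0, 0, 0, 0, 0.035, 0, 0, 0, 0, 0, 0.03, 0, 0, 0, -0.01, 0.03, 0.01, 0, 0, 0, -0.01, 0.04, 0, 0, 0, 0, -0.01, 0.04, 0, 0, 0, 0, -0.01, 0.04, 0, 0, 0, 0, -0.01, 0.04, 0, 0, 0, 0, -0.01, 0.04, 0, 0, 0, 0, -0.01, 0.04, 0, 0, 0, 0, -0.01, 0.04, 0, 0, 0, 0, 0, 0.04, 0, 0, 0, 0, 0, 0, 0, 0, 0, 0])

```text
t: 21.77
eef_pos: [0.4562, 0.082, 0.3335]
ee_rot: [2.625, -0.0, -1.303]
force: [0.3, -1.2, 0.4]
width: 0.0719
```

Run:
```python
from goal import *
s=snap('scene');t=snap('top')
f=lambda x:cv2.resize(x,None,fx=3,fy=3,interpolation=cv2.INTER_CUBIC)
cv2.imwrite('pics/p8.png',np.vstack([f(s[115:215,130:260]),f(t[165:260,360:490])]))
for c,n in(('scene','plaque_hole'),('scene','plaque_foot'),('scene','hung_hole'),('scene','varnish'),('scene','brushes'),('scene','paint'),('top','plaque_hole')):print(c,n,[(np.round(r['point'],1),round(r['conf'],2)) for r in finder.landmark_of(c,n)[:5]])
```

```text
scene plaque_hole [(array([168.6, 151.2]), 0.91), (array([365.9, 160.1]), 0.76)]
scene plaque_foot [(array([377.3, 178.2]), 0.91), (array([480.3, 253. ]), 0.82), (array([360.9, 212.2]), 0.6), (array([169.2, 152.2]), 0.16)]
scene hung_hole [(array([215., 148.]), 0.67), (array([292.3, 299.9]), 0.29)]
scene varnish [(array([369.3, 306.4]), 0.56)]
scene brushes [(array([186.5, 292.4]), 0.85)]
scene paint [(array([291.4, 301.3]), 0.6), (array([364.1, 304.9]), 0.52)]
top plaque_hole [(array([277.8, 276.7]), 0.79), (array([451.9, 211.2]), 0.7), (array([209.2, 213.8]), 0.61)]
```

View pics/p8.png

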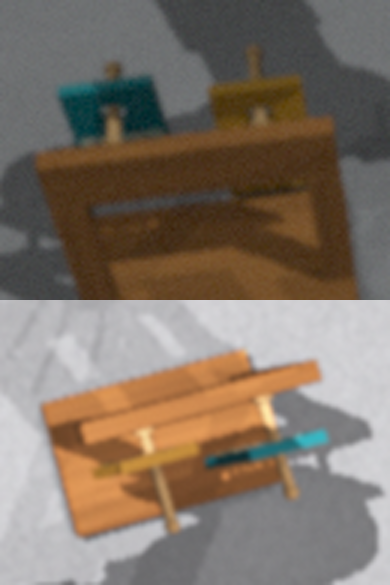

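The picture shows the teal plaque upright on the free peg, with the peg through its hole (scene half 112,110; top half 270,450). The ochre plaque still hangs at (258,105), and the gripper is clear. I'll hand in.

Run:
```python
from station import arm
print(arm.get_state()['t'],arm.job_done())
```

```text
the job is handed in; nothing more can be done
22.2167 None
```

I pressed the notch end down and the hole end stayed standing. I then took the teal plaque out by its sides and hung it by its hole on the free peg. The job was handed in at 22.2 s, within the 64 s limit.

**Last checks:**
- **Hanging:** the last picture shows both plaques hanging upright, the teal one with the peg through its hole, and the gripper well clear.
- **Bystanders:** the network found the paint bottle, varnish jar and brush pot within about 3 pixels of where they started. I did not view them in a final picture.
- **Forces:** every wrist-force reading printed was 5 N or less.

**What failed or disagreed:**
- **Grasp tilt:** the first tilt I tried for the grasp ran into joint limits, so I gripped with the tool about 15 degrees from vertical instead.
- **Pose fits:** early fits of the plaque in the gripper disagreed, from 24 to 42 degrees. A side view settled it at about 30 degrees, and the hole then went over the peg's ball without any noticeable force.
- **Peg position:** the camera estimates of the peg's sideways position differed by up to about 3 mm. I used the one that most measurements supported.

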